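# Put the stone seals away in reverse order

## Task

Class is over: put the four stone seals from the pale wooden stand away in the dark tray, one to a compartment, standing upright on its floor, in reverse order: the seal at the robot's left end of the stand goes into the compartment at the robot's right end of the tray, the next one beside it, and so on. Do not knock any seal over.

Things in the scene. Friction and masses are not known exactly. Their poses are not given: they have to be found in the camera images.
- seal_square: Stone seal, the tall plain square one: a pale marble block 30 x 30 mm (x, y), 66 mm high, flat top. Stands upright; origin at the centre of its underside, z up. Loose, about 0.1 to 0.2 kg.
- seal_round: Stone seal, the round one: a pale marble cylinder 32 mm in diameter, 55 mm high, flat top. Stands upright; origin at the centre of its underside, z up. Loose, about 0.1 to 0.2 kg.
- seal_oblong: Stone seal, the oblong one: a pale marble block 42 mm along its x by 26 mm along its y, 52 mm high, flat top. Its long side (x) starts within about 15 degrees of square across the row. Stands upright; origin at the centre of its underside, z up. Loose, about 0.1 to 0.2 kg.
- seal_knobbed: Stone seal, the one with a ball on top: a pale marble block 34 x 34 mm (x, y), 42 mm high, carrying a 22 mm ball on a short neck, 66 mm high in all. Stands upright; origin at the centre of its underside, z up. Loose, about 0.1 to 0.2 kg.
- stand: Pale wooden stand on which the four seals start in a row, fixed: a flat bar 74 (x) x 280 (y) x 15 mm (20 mm high at its two end cheeks), four places at y = +99, +33, -33, -99 mm, each with a grey felt pad. Origin: centre of its underside, on the table; x across the row, y along it to the robot's left.
- pad_square: Grey felt pad 54 x 54 x 3 mm on which the square seal starts, fixed on the stand; the four look alike. Which pad is at which place varies. Origin: centre of the pad's underside, 15 mm over the table (the seal stands on the pad, 18 mm over the table); axes as the stand's.
- pad_round: Grey felt pad 54 x 54 x 3 mm on which the round seal starts, fixed on the stand; the four look alike. Which pad is at which place varies. Origin: centre of the pad's underside, 15 mm over the table (the seal stands on the pad, 18 mm over the table); axes as the stand's.
- pad_oblong: Grey felt pad 54 x 54 x 3 mm on which the oblong seal starts, fixed on the stand; the four look alike. Which pad is at which place varies. Origin: centre of the pad's underside, 15 mm over the table (the seal stands on the pad, 18 mm over the table); axes as the stand's.
- pad_knobbed: Grey felt pad 54 x 54 x 3 mm on which the knobbed seal starts, fixed on the stand; the four look alike. Which pad is at which place varies. Origin: centre of the pad's underside, 15 mm over the table (the seal stands on the pad, 18 mm over the table); axes as the stand's.
- tray: Dark wooden tray, fixed: 76 (x) x 270 (y) x 13 mm, four compartments in a row, centres at y = +99, +33, -33, -99 mm. Origin: centre of its underside, on the table; x across the row, y along it to the robot's left. Compartments 64 (x) x 60 (y) mm, floor 8 mm above the underside, walls 5 mm above that. Left or right of the stand; each turned up to 23 deg. Grip room is across the rows.
Not all that is in view belongs to the job. What is shaped like the seal_round but green is not meant. Leave any orange or red look-alike of the seal_oblong alone.

How it is judged:
At the end, for the whole second after the job is handed in: Each seal stands in its own tray compartment, the row reversed: within 19 mm of the compartment's centre along and across the row, underside within 4 mm of the floor, within 0.08 rad of upright, at rest (x of seal_square in the frame of tray between -0.019 and 0.019 m and z of seal_square in the frame of tray between 0.004 and 0.0115 m and angle between each of seal_square, seal_round, seal_oblong, seal_knobbed's own z axis and vertical below 0.08 rad and linear speed of each of seal_square, seal_round, seal_oblong, seal_knobbed below 0.02 m/s and angular speed of each of seal_square, seal_round, seal_oblong, seal_knobbed below 0.2 rad/s and x of seal_round in the frame of tray between -0.019 and 0.019 m and z of seal_round in the frame of tray between 0.004 and 0.0115 m and x of seal_oblong in the frame of tray between -0.019 and 0.019 m and z of seal_oblong in the frame of tray between 0.004 and 0.0115 m and x of seal_knobbed in the frame of tray between -0.019 and 0.019 m and z of seal_knobbed in the frame of tray between 0.004 and 0.0115 m and ((y of pad_square in the frame of stand between 0.079 and 0.119 m and y of seal_square in the frame of tray between -0.118 and -0.08 m) or (y of pad_square in the frame of stand between 0.013 and 0.053 m and y of seal_square in the frame of tray between -0.052 and -0.014 m) or (y of pad_square in the frame of stand between -0.053 and -0.013 m and y of seal_square in the frame of tray between 0.014 and 0.052 m) or (y of pad_square in the frame of stand between -0.119 and -0.079 m and y of seal_square in the frame of tray between 0.08 and 0.118 m)) and ((y of pad_round in the frame of stand between 0.079 and 0.119 m and y of seal_round in the frame of tray between -0.118 and -0.08 m) or (y of pad_round in the frame of stand between 0.013 and 0.053 m and y of seal_round in the frame of tray between -0.052 and -0.014 m) or (y of pad_round in the frame of stand between -0.053 and -0.013 m and y of seal_round in the frame of tray between 0.014 and 0.052 m) or (y of pad_round in the frame of stand between -0.119 and -0.079 m and y of seal_round in the frame of tray between 0.08 and 0.118 m)) and ((y of pad_oblong in the frame of stand between 0.079 and 0.119 m and y of seal_oblong in the frame of tray between -0.118 and -0.08 m) or (y of pad_oblong in the frame of stand between 0.013 and 0.053 m and y of seal_oblong in the frame of tray between -0.052 and -0.014 m) or (y of pad_oblong in the frame of stand between -0.053 and -0.013 m and y of seal_oblong in the frame of tray between 0.014 and 0.052 m) or (y of pad_oblong in the frame of stand between -0.119 and -0.079 m and y of seal_oblong in the frame of tray between 0.08 and 0.118 m)) and ((y of pad_knobbed in the frame of stand between 0.079 and 0.119 m and y of seal_knobbed in the frame of tray between -0.118 and -0.08 m) or (y of pad_knobbed in the frame of stand between 0.013 and 0.053 m and y of seal_knobbed in the frame of tray between -0.052 and -0.014 m) or (y of pad_knobbed in the frame of stand between -0.053 and -0.013 m and y of seal_knobbed in the frame of tray between 0.014 and 0.052 m) or (y of pad_knobbed in the frame of stand between -0.119 and -0.079 m and y of seal_knobbed in the frame of tray between 0.08 and 0.118 m))); the robot touches nothing.
It fails at once if the square seal is knocked over or laid on its side (angle between seal_square's own z axis and vertical above 1 rad).
It fails at once if the round seal is knocked over or laid on its side (angle between seal_round's own z axis and vertical above 1 rad).
It fails at once if the oblong seal is knocked over or laid on its side (angle between seal_oblong's own z axis and vertical above 1 rad).
It fails at once if the knobbed seal is knocked over or laid on its side (angle between seal_knobbed's own z axis and vertical above 1 rad).
It also fails if it takes over 99 s, if anything falls off the work surface, if the arm or the gripper's body presses on something with over 40 N, if the wrist force passes 120 N, or if a joint passes its speed limit or range.

## Robot

A 6-joint arm with a two-finger parallel gripper is mounted at the origin on the work surface. World frame = base frame: x ahead of the robot, y to its left, z up, the work surface at z = 0. Lengths are in m, angles in rad, forces in N, time in s.
With the tool pointing down it reaches from about 0.425 to 0.95 m from the base axis. Payload 3.5 kg.
Tool frame: the origin (TCP) lies midway between the tips of the shut fingers; the grasp point (between the pads) lies 19 mm behind it; y points along the fingers, x is the direction in which the jaws open and shut, and the axes are right-handed (so a half turn about y gives the same grasp; the last joint's range is limited). The gripper opens to 85 mm and grips with 20 to 120 N. Pads are 22 mm wide; open, the fingers measure 114 mm over their backs; the gripper's body (76 mm by 85 mm) begins 54 mm behind the grasp point. The pads swing forward as they close: fully open they stand 13 mm farther back than shut.
Start: joints at [1.153, 0.286, 1.577, -0, 1.279, -0.15], TCP at [0.179, 0.651, 0.231] pointing down, gripper open.
Joint ranges: [-2.77, 2.77], [-0.9, 2.22], [0.21, 2.48], [-1.53, 4.67], [0.24, 2.81], [-2.84, 2.84]. Speed limits (rad/s): [2.79, 2.79, 3.14, 3.14, 3.14, 3.14].

## Interface

Orientations are given as a unit quaternion [x, y, z, w].
In Python, from plant import ctrl, viewer gives the robot as it stands.
- The arm moves only by the tool step_arm, never from a script. Its argument "rows" is a list of rows, each a list of 3 entries, a list of its own where there are three numbers: the turn, a rotation vector about the tool's x, y, z in degrees, then the shift along the tool's x, y, z in mm, then the closure, from 0 (fully open) to 1 (shut). A call has 1 to 10 rows; each row is the pose to reach, as a shift and turn from the pose commanded when the call began, along the tool's axes at that moment; what a row does not reach only later rows make up. A row lasts 1/12 s, in which the tool goes at most 41.7 mm and 7.16 degrees, less where a joint would pass 70% of its speed; a pose out of reach is approached as far as the arm can. A call with a gripper value outside its range is refused whole. The fingers move at their own pace and stop on an object; "newtons" is the grip in N (left out, the last holds). Time passes only in rows, so rows that repeat a pose let the fingers close. It gives the time, the measured TCP pose, the force and the opening at its end, in the units of the state.
- ctrl.get_state(): the state, without advancing time (a new reading comes with each control period).
- viewer.read_camera(name): name is "side" or "top"; returns (picture, depth): 480x640x3 uint8, red, green, blue; 480x640 float32, m along the optical axis (not along the pixel's ray), 0 where there is no reading.
- viewer.calibration(name): a dict with "K" (3x3 intrinsics, pixels), "D" ([k1, k2, p1, p2, k3] as OpenCV has them; the pictures are not rectified), "R" (3x3) and "t" (3): a world point X has camera coordinates R X + t. Camera axes: x right, y down, z forward; pixel columns grow to the right and rows downward; lengths in m; the calibration is good to about 2 mm. A picture is of the moment at which its call begins. calibration takes no time and is no camera call.
- ctrl.sign_off(): hands the job in, once; it reports no verdict.
The state is a dict: "time": time; "qpos": joint angles; "dq": joint speeds; "joint_efforts": joint torques, N m; "eef_pos": TCP position; "tcp_rot": TCP orientation; "contact_force": force on the tool from outside, world axes, zero at the start; "wrist_torque": the same for the moment, N m; "opening": opening from 0.0 (shut) to 1.0 (fully open).
Only numpy, scipy, OpenCV 4.12 (cv2) and the standard library are available. Lean on these libraries where they do the work, as an engineer would, in place of code of your own. Each camera call takes 0.05 s, during which the arm holds its last target.

## Working session

There is one attempt and no reset: what is moved stays moved. The work goes in short steps, Python scripts to look and compute and a tool call to move; the robot and the scene stay as the last step left them, time stands still between calls to the robot, and variables do not carry over. Pictures are saved under pics/ and viewed, and the job is handed in when it is done.

Besides the shell and the picture viewer there is one more tool, called after ">>>" as name([rows], argument=value, ...), one row to a line, values as JSON. step_arm: Moves the arm, as the interface text tells. Its arguments: {"type":"object","properties":{"rows":{"type":"array"},"newtons":{"type":"number"}},"required":["rows"]}

```bash
ls; mkdir -p pics; python3 - <<'E'
from plant import ctrl, viewer
import cv2,numpy as np
s=ctrl.get_state(); print(s)
for n in("top","side"):
    p,d=viewer.read_camera(n); cv2.imwrite(f"pics/{n}0.png",p[:,:,::-1]); np.save(f"{n}0_d.npy",d); np.save(f"{n}0_p.npy",p)
    c=viewer.calibration(n); print(n,{k:np.round(v,4).tolist() for k,v in c.items()})
E
```

```text
pics
{'time': 0.0, 'qpos': array([ 1.15299129e+00,  2.87160745e-01,  1.57817226e+00, -1.38314115e-05,
        1.27858960e+00, -1.50016729e-01]), 'dq': array([-0.0007506 ,  0.00049067,  0.00049365,  0.00099666, -0.00120717,
       -0.00054928]), 'joint_efforts': array([ 3.89130673e-04, -4.05988240e+01, -2.92623103e+01, -1.49263906e-04,
        5.90822849e-03,  6.95328680e-06]), 'eef_pos': array([0.17832218, 0.65034254, 0.22995302]), 'tcp_rot': array([ 0.56267087,  0.42805831, -0.42949847, -0.56187065]), 'contact_force': array([-0.60371082, -0.01804174,  0.20101215]), 'wrist_torque': array([-0.00124061,  0.06080737, -0.00136936]), 'opening': 0.9967656802557927}
top {'K': [[508.6639, 0.0, 316.1339], [0.0, 508.6639, 241.5471], [0.0, 0.0, 1.0]], 'D': [-0.0988, 0.0, 0.0, 0.0, 0.0], 'R': [[-0.0275, -0.9995, 0.0164], [-0.9904, 0.025, -0.1361], [0.1356, -0.02, -0.9906]], 't': [0.0336, 0.4943, 0.9166]}
side {'K': [[580.2399, 0.0, 322.8615], [0.0, 580.2399, 237.0371], [0.0, 0.0, 1.0]], 'D': [0.041, 0.0, 0.0, 0.0, 0.0], 'R': [[0.7223, -0.6914, 0.0189], [-0.3716, -0.411, -0.8325], [0.5833, 0.5942, -0.5537]], 't': [-0.3419, 0.2261, 0.77]}
```

View pics/top0.png

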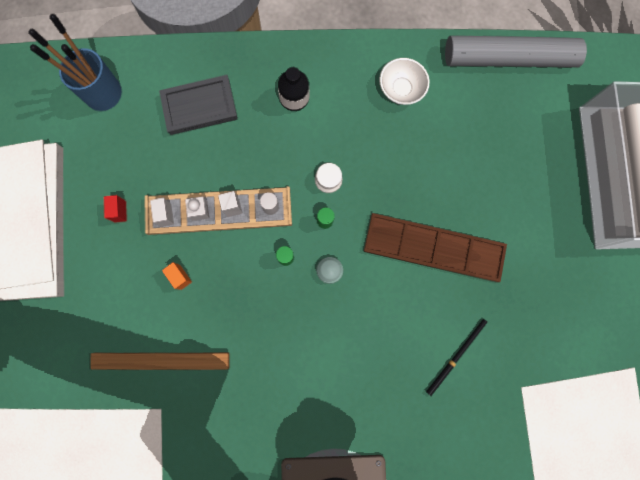

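View pics/side0.png

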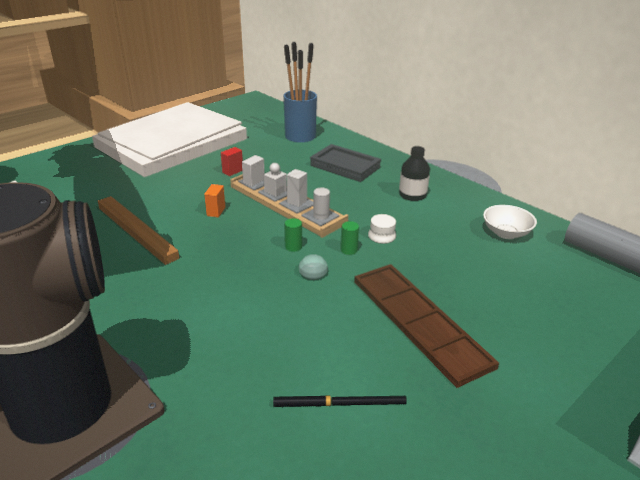

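The top view (up = +x, left = +y) shows the stand at about (145–290, 190–233). The seals on it run from left to right: oblong (160,210), knobbed (195,207), square (233,205) and round (269,203). The tray is at about (365–505, 215–280). The green cylinders (285,255) and (326,217), the orange block (176,276) and the red block (114,208) are look-alikes and stay where they are. Next I'll enlarge the views and measure.

```bash
cat > h.py <<'E'
import numpy as np,cv2
from plant import viewer
def ray2plane(n,uv,z):
    c=viewer.calibration(n);K,D,R,t=[np.array(c[k],float) for k in("K","D","R","t")]
    q=cv2.undistortPoints(np.array(uv,float).reshape(-1,1,2),K,D).reshape(-1,2)
    d=np.c_[q,np.ones(len(q))]@R; o=-R.T@t
    return o+d*((z-o[2])/d[:,2])[:,None]
def cloud(n,dep):
    c=viewer.calibration(n);K,D,R,t=[np.array(c[k],float) for k in("K","D","R","t")]
    h,w=dep.shape;u,v=np.meshgrid(np.arange(w),np.arange(h))
    q=cv2.undistortPoints(np.c_[u.ravel(),v.ravel()].astype(float).reshape(-1,1,2),K,D).reshape(-1,2)
    P=np.c_[q,np.ones(len(q))]*dep.ravel()[:,None]
    return ((P-t)@R).reshape(h,w,3)
def proj(n,X):
    c=viewer.calibration(n);K,D,R,t=[np.array(c[k],float) for k in("K","D","R","t")]
    return cv2.projectPoints(np.array(X,float).reshape(-1,1,3),cv2.Rodrigues(R)[0],t,K,D)[0].reshape(-1,2)
def crop(p,x0,y0,x1,y1,f,name):
    cv2.imwrite("pics/"+name,cv2.resize(p[y0:y1,x0:x1,::-1],None,fx=f,fy=f,interpolation=cv2.INTER_CUBIC))
E
python3 - <<'E'
from h import *
p=np.load("top0_p.npy");d=np.load("top0_d.npy")
C=cloud("top",d); print("zero frac",(d==0).mean(), "table z",np.median(C[300:340,250:400,2]),C[300:340,250:400,2].std())
crop(p,135,170,305,250,4.6,"c_stand.png"); crop(p,355,205,515,285,4.8,"c_tray.png")
ps=np.load("side0_p.npy"); crop(ps,215,140,365,240,5,"c_side.png")
Z=C[...,2]; z=np.clip((Z+0.01)/0.1,0,1)*255
cv2.imwrite("pics/z.png",cv2.resize(z[170:290,135:515].astype(np.uint8),None,fx=2,fy=2,interpolation=0))
# seal tops
m=((Z>0.055)&(Z<0.095)).astype(np.uint8); m[:185]=0;m[240:]=0;m[:,:140]=0;m[:,300:]=0
n,l,s,c=cv2.connectedComponentsWithStats(m)
for i in range(1,n):
    if s[i,4]<25: continue
    q=C[l==i]; zt=np.percentile(q[:,2],90); top=q[q[:,2]>zt-0.006]
    print(np.round(c[i],1),s[i,4],"ztop",round(zt,4),"ctr",top.mean(0).round(4), cv2.minAreaRect((top[:,:2]*1000).astype(np.float32)))
for nm,hsv in(("tray",((0,90,25),(14,255,140))),("stand",((10,70,120),(25,255,255)))):
    H=cv2.cvtColor(p,cv2.COLOR_RGB2HSV); M=cv2.inRange(H,*map(np.array,hsv))
    x0,y0,x1,y1=(355,205,515,285) if nm=="tray" else (135,180,300,240)
    B=np.zeros_like(M);B[y0:y1,x0:x1]=M[y0:y1,x0:x1]
    pts=cv2.findNonZero(B).reshape(-1,2)
    zz=0.013 if nm=="tray" else 0.0155
    W=ray2plane("top",pts,zz)
    r=cv2.minAreaRect((W[:,:2]*1000).astype(np.float32)); print(nm,len(pts),r)
    print(np.round(cv2.boxPoints(r),1).tolist())
E
```

```text
zero frac 0.003929036458333333 table z 3.361563040565636e-05 0.05758912202545181
[228.6 201.8] 352 ztop 0.0857 ctr [0.566  0.1779 0.084 ] ((566.44580078125, 177.80545043945312), (31.469873428344727, 30.152183532714844), 12.648682594299316)
[268.7 201.3] 264 ztop 0.0752 ctr [0.5664 0.1056 0.0732] ((566.6111450195312, 106.13644409179688), (30.644235610961914, 30.870502471923828), 14.531991004943848)
[159.2 210.3] 379 ztop 0.0718 ctr [0.5555 0.3069 0.07  ] ((556.6929321289062, 307.86883544921875), (42.31231689453125, 27.801977157592773), 9.655388832092285)
[195.3 206.4] 333 ztop 0.082 ctr [0.5615 0.2416 0.081 ] ((562.283447265625, 241.90997314453125), (17.136505126953125, 21.200960159301758), 76.84626770019531)
tray 5383 ((481.0457458496094, -209.89434814453125), (269.7671203613281, 76.24346160888672), 75.65877532958984)
[[410.70001220703125, -331.1000061035156], [484.6000061035156, -350.0], [551.4000244140625, -88.69999694824219], [477.5, -69.80000305175781]]
stand 2259 ((563.7376098632812, 208.75274658203125), (76.8878402709961, 281.6820068359375), 2.1518096923828125)
[[520.0, 348.1000061035156], [530.5999755859375, 66.5999984741211], [607.4000244140625, 69.5], [596.9000244140625, 350.8999938964844]]
```

View crops.

View pics/c_stand.png

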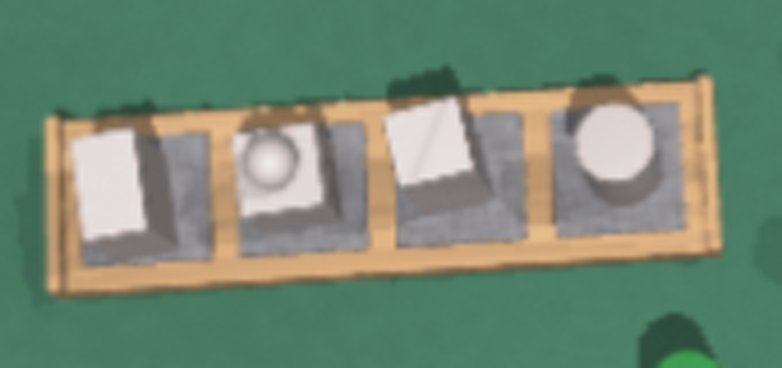

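View pics/c_side.png

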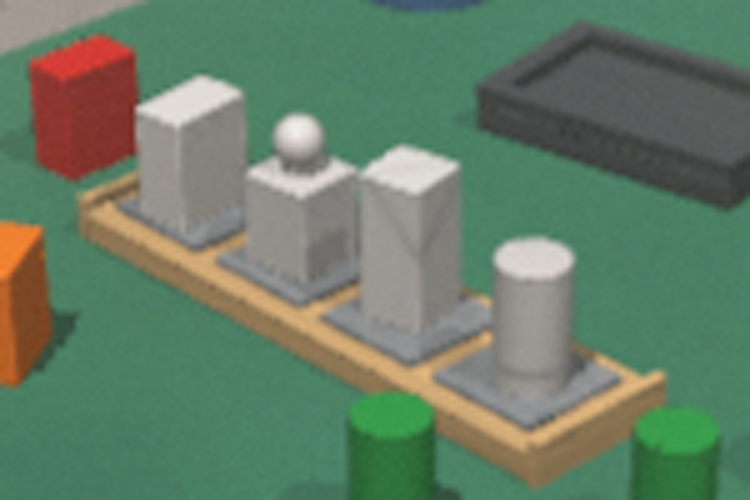

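View pics/z.png

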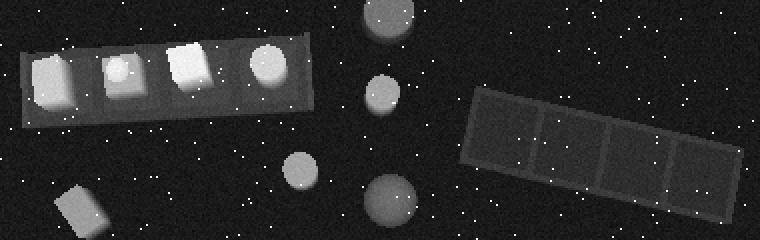

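The stone seals on the stand are confirmed in the crop: oblong (110,185), knobbed (275,165), square (430,140) and round (615,140). The heights and sizes match. Now I'll get the knobbed block's yaw and write a move helper.

```bash
cat >> h.py <<'E'
from scipy.spatial.transform import Rotation as Ro
from plant import ctrl
TR=np.array([.4810,-.2099]);PS=np.radians(-14.34)
def comp(y): return TR+y*np.array([-np.sin(PS),np.cos(PS)])
def plan(x,y,z,yaw,s=None):
    s=s or ctrl.get_state(); R=Ro.from_quat(s['tcp_rot']);best=None
    for k in(0,180):
        a=np.radians(yaw+k); xa=np.array([np.cos(a),np.sin(a),0]);ya=np.array([0,0,-1.]);
        T=Ro.from_matrix(np.c_[xa,ya,np.cross(xa,ya)]); rv=(R.inv()*T).as_rotvec(degrees=True)
        print(k,"turn",rv.round(1),end=' ; ')
    print("\nshift mm",(R.inv().apply(np.array([x,y,z])-s['eef_pos'])*1000).round(1),"t",round(s['time'],2),"q1,q6",s['qpos'][[0,5]].round(2),"jaw yaw",np.degrees(np.arctan2(*R.as_matrix()[[1,0],0])).round(1))
E
python3 - <<'E'
from h import *
p=np.load("top0_p.npy");C=cloud("top",np.load("top0_d.npy"));Z=C[...,2]
V=cv2.cvtColor(p,cv2.COLOR_RGB2HSV)
def rect(x0,x1,y0,y1,z,lo=175):
    m=np.zeros(Z.shape,np.uint8); sub=((V[...,2]>lo)&(V[...,1]<40))[y0:y1,x0:x1]; m[y0:y1,x0:x1]=sub
    m=cv2.morphologyEx(m,cv2.MORPH_OPEN,np.ones((3,3),np.uint8))
    cs=cv2.findContours(m,0,cv2.CHAIN_APPROX_NONE)[0];c=max(cs,key=cv2.contourArea).reshape(-1,2)
    W=ray2plane("top",c,z)[:,:2]*1000; r=cv2.minAreaRect(W.astype(np.float32)); print([np.round(q,1) for q in r],len(c))
for a in((148,176,192,232,.070),(182,212,190,222,.060),(216,245,185,215,.084),(255,284,188,214,.073)):
    for lo in (160,180): rect(*a,lo)
m=(Z>0.052)&(Z<0.066);m[:190]=0;m[222:]=0;m[:,:182]=0;m[:,212:]=0
q=C[m][:,:2]*1000; print("knob",len(q),cv2.minAreaRect(q.astype(np.float32)))
for y in(.099,.033,-.033,-.099): print(y,comp(y))
plan(.566,.106,.16,2)
plan(.557,.308,.16,10)
E
```

```text
[array([556. , 307.5]), array([42.8, 25.1]), np.float64(9.0)] 67
[array([556.4, 307.7]), array([41.3, 24.9]), np.float64(9.0)] 66
[array([562.3, 241.9]), array([33.3, 32.9]), np.float64(6.7)] 74
[array([562.4, 242.1]), array([33. , 32.5]), np.float64(6.7)] 91
[array([566.5, 178.1]), array([29.6, 29.2]), np.float64(12.0)] 58
[array([566.5, 178.1]), array([29.4, 29. ]), np.float64(12.8)] 56
[array([566.8, 106.4]), array([29.1, 27.7]), np.float64(88.5)] 47
[array([566.8, 105.5]), array([27.2, 27.9]), np.float64(89.1)] 45
knob 232 ((562.672119140625, 241.9050750732422), (35.2480583190918, 33.21006774902344), 6.843178749084473)
0.099 [ 0.50551987 -0.11398454]
0.033 [ 0.48917329 -0.17792818]
-0.033 [ 0.47282671 -0.24187182]
-0.099 [ 0.45648013 -0.30581546]
0 turn [ 0.1 72.7 -0.1] ; 180 turn [-1.000e-01 -1.073e+02 -1.000e-01] ; 
shift mm [-422.2   70.8 -517.9] t 0.1 q1,q6 [ 1.15 -0.15] jaw yaw 74.7
0 turn [ 0.1 64.7 -0.1] ; 180 turn [-1.000e-01 -1.153e+02 -1.000e-01] ; 
shift mm [-229.8   70.4 -455.8] t 0.1 q1,q6 [ 1.15 -0.15] jaw yaw 74.7
```

>>> step_arm([
  [[0,66,0],[-230,80,-456],0],
  [[0,66,0],[-230,80,-456],0],
  [[0,66,0],[-230,80,-456],0],
  [[0,66,0],[-230,80,-456],0],
  [[0,66,0],[-230,80,-456],0],
  [[0,66,0],[-230,80,-456],0],
  [[0,66,0],[-230,80,-456],0],
  [[0,66,0],[-230,80,-456],0],
  [[0,66,0],[-230,80,-456],0],
  [[0,66,0],[-230,80,-456],0],
], newtons=50)

```text
time: 0.93
eef_pos: [0.4848, 0.3732, 0.1661]
tcp_rot: [0.705, 0.051, -0.052, -0.705]
contact_force: [1.1, 1.4, 0.0]
opening: 0.998
```

```bash
python3 -c "
from h import *
plan(.5563,.3077,.15,9.3)"
```

```text
0 turn [ 0.  -0.9 -0. ] ; 180 turn [1.000e-01 1.791e+02 0.000e+00] ; 
shift mm [ 61.2  16.1 -75.2] t 0.93 q1,q6 [0.49 0.34] jaw yaw 8.4
```

>>> step_arm([
  [[0,-1,0],[60,16,-75],0],
  [[0,-1,0],[60,16,-75],0],
  [[0,-1,0],[60,16,-75],0],
  [[0,-1,0],[60,16,-75],0],
  [[0,-1,0],[60,16,-75],0],
  [[0,-1,0],[60,16,-75],0],
])

```text
time: 1.43
eef_pos: [0.5536, 0.3107, 0.1507]
tcp_rot: [-0.704, -0.059, 0.06, 0.705]
contact_force: [-0.4, 0.9, -0.3]
opening: 1.0
```

```bash
python3 -c "
from h import *
plan(.5563,.3077,.03,9.3)"
```

```text
0 turn [-0.   0.4 -0.1] ; 180 turn [-1.000e-01 -1.796e+02  0.000e+00] ; 
shift mm [  2.3 120.7  -3.4] t 1.43 q1,q6 [0.35 0.18] jaw yaw 9.7
```

>>> step_arm([
  [[0,0.5,0],[2,30,-3.5],0],
  [[0,0.5,0],[2,60,-3.5],0],
  [[0,0.5,0],[2,90,-3.5],0],
  [[0,0.5,0],[2,110,-3.5],0],
  [[0,0.5,0],[2,121,-3.5],0],
  [[0,0.5,0],[2,121,-3.5],0],
  [[0,0.5,0],[2,121,-3.5],0.3],
  [[0,0.5,0],[2,121,-3.5],0.5],
  [[0,0.5,0],[2,121,-3.5],0.7],
  [[0,0.5,0],[2,121,-3.5],1],
])

```text
time: 2.27
eef_pos: [0.5584, 0.3074, 0.0323]
tcp_rot: [-0.705, -0.058, 0.055, 0.705]
contact_force: [1.4, 0.9, 1.3]
opening: 0.485
```

>>> step_arm([
  [[0,0,0],[0,0,0],1],
  [[0,0,0],[0,0,0],1],
  [[0,0,0],[0,0,0],1],
  [[0,0,0],[0,0,0],1],
  [[0,0,0],[0,0,0],1],
  [[0,0,0],[0,0,0],1],
])

```text
time: 2.77
eef_pos: [0.5585, 0.3073, 0.0322]
tcp_rot: [-0.704, -0.057, 0.055, 0.705]
contact_force: [-0.8, 1.0, 5.1]
opening: 0.485
```

```bash
python3 -c "
from h import *
plan(.4565,-.3058,.16,-14.3)"
```

```text
0 turn [-0.1 23.4  0.2] ; 180 turn [ 2.000e-01 -1.566e+02  1.000e-01] ; 
shift mm [-197.7 -129.1 -589. ] t 2.77 q1,q6 [0.34 0.18] jaw yaw 9.1
```

>>> step_arm([
  [[0,0,0],[0,-20,0],1],
  [[0,0,0],[0,-50,0],1],
  [[0,0,0],[0,-80,0],1],
  [[0,0,0],[0,-110,0],1],
  [[0,0,0],[0,-128,0],1],
  [[0,4,0],[-7,-128,-20],1],
  [[0,6,0],[-19,-128,-55],1],
  [[0,8,0],[-31,-128,-93],1],
  [[0,10,0],[-44,-128,-130],1],
  [[0,12,0],[-56,-128,-167],1],
])

```text
time: 3.6
eef_pos: [0.5272, 0.1313, 0.1573]
tcp_rot: [0.707, -0.018, 0.018, -0.707]
contact_force: [0.4, -0.8, -1.6]
opening: 0.485
```

```bash
python3 -c "
from h import *
plan(.4565,-.3058,.16,-14.3)"
```

```text
0 turn [ 0.  11.4 -0. ] ; 180 turn [-1.000e-01 -1.686e+02 -0.000e+00] ; 
shift mm [ -48.5   -2.5 -440.2] t 3.6 q1,q6 [0.06 0.11] jaw yaw -2.9
```

>>> step_arm([
  [[0,2,0],[-4,-3,-37],1],
  [[0,3,0],[-8,-3,-75],1],
  [[0,4,0],[-12,-3,-112],1],
  [[0,5,0],[-16,-3,-150],1],
  [[0,6,0],[-20,-3,-187],1],
  [[0,7,0],[-25,-3,-225],1],
  [[0,8,0],[-30,-3,-263],1],
  [[0,9,0],[-34,-3,-300],1],
  [[0,10,0],[-38,-3,-338],1],
  [[0,11,0],[-42,-3,-375],1],
])

```text
time: 4.43
eef_pos: [0.4667, -0.2413, 0.1605]
tcp_rot: [-0.702, 0.086, -0.086, 0.702]
contact_force: [0.8, -0.9, -2.3]
opening: 0.484
```

```bash
python3 -c "
from h import *
plan(.4565,-.3058,.16,-14.3)"
```

```text
0 turn [-0.   0.4 -0. ] ; 180 turn [  -0.  -179.6    0. ] ; 
shift mm [  5.6   0.5 -65.1] t 4.43 q1,q6 [-0.67 -0.43] jaw yaw -13.9
```

>>> step_arm([
  [[0,0.4,0],[3,0,-30],1],
  [[0,0.4,0],[5,0,-50],1],
  [[0,0.4,0],[5,0,-60],1],
  [[0,0.4,0],[5,0,-60],1],
  [[0,0.4,0],[5,0,-60],1],
  [[0,0.4,0],[5,0,-60],1],
])

```text
time: 4.93
eef_pos: [0.4583, -0.2976, 0.1604]
tcp_rot: [-0.701, 0.088, -0.087, 0.702]
contact_force: [-0.1, 0.6, -1.7]
opening: 0.489
```

```bash
python3 -c "
from h import *
plan(.4565,-.3058,.16,-14.3)
for n in('top','side'):
    p,d=viewer.read_camera(n); crop(p,300,140,620,380,2.4,n+'_hold1.png')"
```

```text
0 turn [-0.1  0.1 -0. ] ; 180 turn [-1.000e-01 -1.799e+02  1.000e-01] ; 
shift mm [ 0.2  0.4 -8.4] t 4.93 q1,q6 [-0.76 -0.51] jaw yaw -14.2
```

View pics/side_hold1.png

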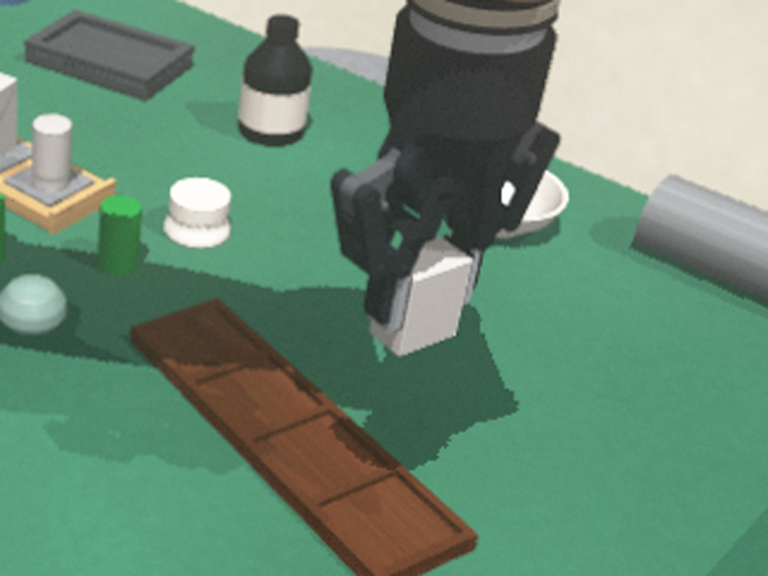

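>>> step_arm([
  [[0,0,0],[0,30,-8],1],
  [[0,0,0],[0,60,-8],1],
  [[0,0,0],[0,90,-8],1],
  [[0,0,0],[0,115,-8],1],
  [[0,0,0],[0,125,-8],1],
  [[0,0,0],[0,125,-8],1],
  [[0,0,0],[0,125,-8],1],
])

```text
time: 5.62
eef_pos: [0.4569, -0.3064, 0.0363]
tcp_rot: [0.702, -0.087, 0.087, -0.702]
contact_force: [0.0, -0.0, -2.2]
opening: 0.488
```

```bash
python3 -c "
from h import *
a=proj('side',[[.4583,-.2976,.15],[.4583,-.2976,.2]]);print(a)
for n in('side','top'):
    p,d=viewer.read_camera(n); crop(p,390,180,550,300,5,n+'_hold2.png') if n=='top' else crop(p,400,260,560,380,5,n+'_hold2.png')"
```

```text
[[470.8188405  276.92881488]
 [477.02476504 246.09555793]]
```

View pics/side_hold2.png

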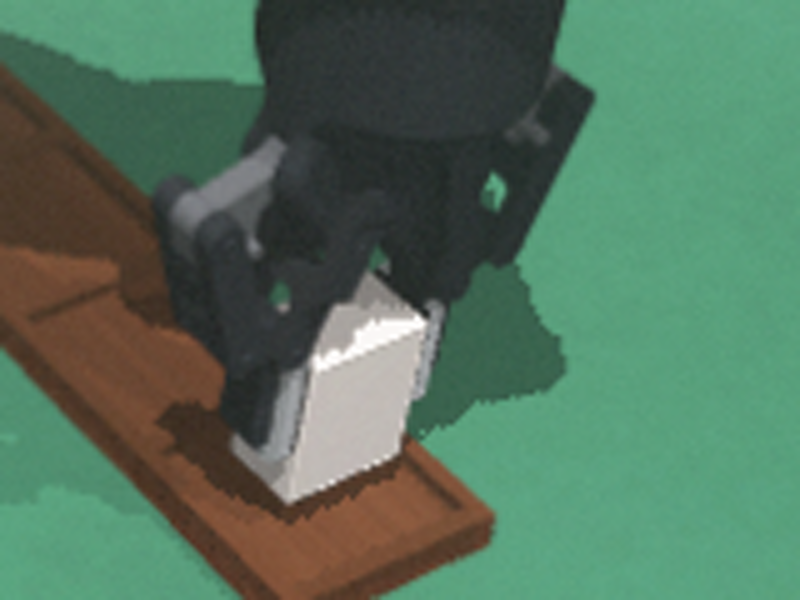

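The side view shows the seal upright over the right-end compartment; its lean in the image matches the projected vertical there. I'll lower it, checking the force.

>>> step_arm([
  [[0,0,0],[0,5,0],1],
  [[0,0,0],[0,9,0],1],
  [[0,0,0],[0,12,0],1],
  [[0,0,0],[0,13,0],1],
  [[0,0,0],[0,13,0],1],
  [[0,0,0],[0,13,0],1],
])

```text
time: 6.22
eef_pos: [0.4563, -0.3068, 0.0228]
tcp_rot: [-0.702, 0.088, -0.088, 0.702]
contact_force: [0.3, 0.4, -1.4]
opening: 0.487
```

>>> step_arm([
  [[0,0,0],[0,0.5,0],1],
  [[0,0,0],[0,1,0],1],
  [[0,0,0],[0,1,0],1],
  [[0,0,0],[0,1,0],1],
])

```text
time: 6.55
eef_pos: [0.4565, -0.3069, 0.0222]
tcp_rot: [0.702, -0.088, 0.088, -0.702]
contact_force: [-0.6, 0.1, 1.2]
opening: 0.483
```

Contact. Next I'll open and lift.

>>> step_arm([
  [[0,0,0],[0,0,0],0.4],
  [[0,0,0],[0,0,0],0.3],
  [[0,0,0],[0,0,0],0.2],
  [[0,0,0],[0,0,0],0],
  [[0,0,0],[0,0,0],0],
  [[0,0,0],[0,-25,0],0],
  [[0,0,0],[0,-60,0],0],
  [[0,0,0],[0,-100,0],0],
  [[0,0,0],[0,-135,0],0],
  [[0,0,0],[0,-140,0],0],
])

```text
time: 7.38
eef_pos: [0.4596, -0.3097, 0.17]
tcp_rot: [0.705, -0.084, 0.091, -0.699]
contact_force: [0.7, -0.2, 1.0]
opening: 0.998
```

```bash
python3 -c "
from h import *
plan(.5624,.2419,.15,6.8)"
```

```text
0 turn [  0.5 -21.    0.6] ; 180 turn [ -0.8 159.    0.7] ; 
shift mm [-36.2  15.7 560.1] t 7.38 q1,q6 [-0.78 -0.53] jaw yaw -14.2
```

>>> step_arm([
  [[0,-2,0],[-3,0,40],0],
  [[0,-4,0],[-6,0,80],0],
  [[0,-6,0],[-8,0,120],0],
  [[0,-8,0],[-10,0,160],0],
  [[0,-10,0],[-13,0,200],0],
  [[0,-12,0],[-16,0,240],0],
  [[0,-14,0],[-18,0,280],0],
  [[0,-16,0],[-21,0,320],0],
  [[0,-18,0],[-24,0,360],0],
  [[0,-21,0],[-26,0,400],0],
])

```text
time: 8.22
eef_pos: [0.5293, 0.0894, 0.1616]
tcp_rot: [0.706, 0.042, -0.042, -0.706]
contact_force: [1.0, 0.8, 0.4]
opening: 1.001
```

```bash
python3 -c "
from h import *
plan(.5624,.2419,.15,6.8)
p,d=viewer.read_camera('top'); crop(p,340,190,560,300,3.5,'top_pl1.png');C=cloud('top',d);Z=C[...,2]
m=(Z>.052)&(Z<.07);m[:200]=0;m[300:]=0;m[:,450:520]&=True;m[:,:450]=0;m[:,520:]=0
q=C[m];r=cv2.minAreaRect((q[:,:2]*1000).astype(np.float32));print(r,q[:,2].mean())"
```

```text
0 turn [0.  0.1 0. ] ; 180 turn [   0.  -179.9   -0. ] ; 
shift mm [ 51.1  11.6 147.4] t 8.22 q1,q6 [-0.02 -0.14] jaw yaw 6.9
((456.3119812011719, -305.6039123535156), (26.183582305908203, 42.413818359375), 77.46248626708984) 0.0594348665461016
```

View pics/top_pl1.png

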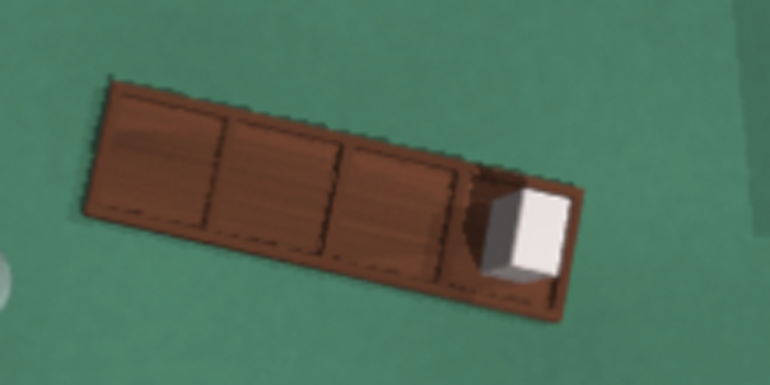

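The oblong seal stands in the right-end compartment, 0.3 mm from target. The knobbed seal is next.

>>> step_arm([
  [[0,0,0],[12,5,38],0],
  [[0,0,0],[24,10,75],0],
  [[0,0,0],[35,11,110],0],
  [[0,0,0],[45,11,135],0],
  [[0,0,0],[49,11,143],0],
  [[0,0,0],[49,11,143],0],
  [[0,0,0],[49,11,143],0],
])

```text
time: 8.85
eef_pos: [0.5612, 0.2347, 0.1503]
tcp_rot: [0.706, 0.042, -0.042, -0.706]
contact_force: [0.2, -1.0, -0.6]
opening: 0.996
```

```bash
python3 -c "
from h import *
plan(.5624,.2419,.028,6.8)"
```

```text
0 turn [ 0.  -0.  -0.1] ; 180 turn [1.0e-01 1.8e+02 1.0e-01] ; 
shift mm [  2.2 122.3   7.1] t 8.85 q1,q6 [0.23 0.11] jaw yaw 6.8
```

>>> step_arm([
  [[0,0,0],[1.5,20,7],0],
  [[0,0,0],[1.5,55,7],0],
  [[0,0,0],[1.5,90,7],0],
  [[0,0,0],[1.5,112,7],0],
  [[0,0,0],[1.5,124,7],0],
  [[0,0,0],[1.5,124,7],0],
  [[0,0,0],[1.5,124,7],0.3],
  [[0,0,0],[1.5,124,7],0.5],
  [[0,0,0],[1.5,124,7],0.6],
  [[0,0,0],[1.5,124,7],1],
])

```text
time: 9.68
eef_pos: [0.5636, 0.2425, 0.029]
tcp_rot: [-0.706, -0.043, 0.04, 0.706]
contact_force: [0.3, 0.4, -0.3]
opening: 0.453
```

>>> step_arm([
  [[0,0,0],[0,0,0],1],
  [[0,0,0],[0,0,0],1],
  [[0,0,0],[0,0,0],1],
  [[0,0,0],[0,0,0],1],
  [[0,0,0],[0,0,0],1],
  [[0,0,0],[0,0,0],1],
])

```text
time: 10.18
eef_pos: [0.5635, 0.2427, 0.029]
tcp_rot: [-0.706, -0.043, 0.041, 0.706]
contact_force: [-1.2, -1.1, 5.1]
opening: 0.39
```

```bash
python3 -c "
from h import *
plan(.4728,-.2419,.16,-14.3)"
```

```text
0 turn [-0.  21.1  0.2] ; 180 turn [ 3.000e-01 -1.589e+02  1.000e-01] ; 
shift mm [-146.9 -131.6 -470.4] t 10.18 q1,q6 [0.24 0.12] jaw yaw 6.8
```

>>> step_arm([
  [[0,0,0],[0,-20,0],1],
  [[0,0,0],[0,-50,0],1],
  [[0,0,0],[0,-80,0],1],
  [[0,0,0],[0,-110,0],1],
  [[0,0,0],[0,-130,0],1],
  [[0,3,0],[-7,-131,-20],1],
  [[0,5,0],[-18,-131,-55],1],
  [[0,8,0],[-29,-131,-92],1],
  [[0,11,0],[-41,-131,-130],1],
  [[0,13,0],[-53,-131,-168],1],
])

```text
time: 11.02
eef_pos: [0.5282, 0.068, 0.1575]
tcp_rot: [0.706, -0.039, 0.039, -0.706]
contact_force: [0.7, -0.8, -1.2]
opening: 0.391
```

```bash
python3 -c "
from h import *
plan(.4728,-.2419,.16,-14.3)"
```

```text
0 turn [ 0.  8. -0.] ; 180 turn [  -0. -172.   -0.] ; 
shift mm [ -21.    -2.5 -314.1] t 11.02 q1,q6 [-0.06  0.05] jaw yaw -6.3
```

>>> step_arm([
  [[0,1,0],[-2,-2,-38],1],
  [[0,2,0],[-5,-2,-76],1],
  [[0,3,0],[-7,-2,-114],1],
  [[0,4,0],[-10,-2,-152],1],
  [[0,5,0],[-12,-2,-190],1],
  [[0,6,0],[-14,-2,-228],1],
  [[0,7,0],[-16,-2,-265],1],
  [[0,7,0],[-18,-2,-295],1],
  [[0,7,0],[-18,-2,-305],1],
  [[0,7,0],[-18,-2,-305],1],
])

```text
time: 11.85
eef_pos: [0.4776, -0.2341, 0.1596]
tcp_rot: [0.702, -0.083, 0.083, -0.702]
contact_force: [-0.0, 0.2, -1.1]
opening: 0.39
```

>>> step_arm([
  [[0,0,0],[0,0,0],1],
  [[0,0,0],[0,0,0],1],
  [[0,0,0],[0,0,0],1],
])

```text
time: 12.1
eef_pos: [0.4783, -0.2304, 0.1596]
tcp_rot: [-0.702, 0.081, -0.081, 0.703]
contact_force: [-0.6, -0.1, -1.5]
opening: 0.392
```

```bash
python3 -c "
from h import *
plan(.4728,-.2419,.03,-14.3)"
```

```text
0 turn [-0.   1.2 -0. ] ; 180 turn [-1.000e-01 -1.788e+02  1.000e-01] ; 
shift mm [ -2.7 129.5 -12.5] t 12.1 q1,q6 [-0.64 -0.41] jaw yaw -13.1
```

>>> step_arm([
  [[0,1.2,0],[-3,10,-10],1],
  [[0,1.2,0],[-3,40,-12.5],1],
  [[0,1.2,0],[-3,75,-12.5],1],
  [[0,1.2,0],[-3,105,-12.5],1],
  [[0,1.2,0],[-3,125,-12.5],1],
  [[0,1.2,0],[-3,135,-12.5],1],
  [[0,1.2,0],[-3,138,-12.5],1],
  [[0,1.2,0],[-3,138,-12.5],1],
  [[0,1.2,0],[-3,138,-12.5],1],
])

```text
time: 12.85
eef_pos: [0.4734, -0.2442, 0.0231]
tcp_rot: [0.702, -0.088, 0.09, -0.701]
contact_force: [0.3, 0.3, -1.3]
opening: 0.396
```

```bash
python3 -c "
from h import *
plan(.4728,-.2419,.019,-14.3)"
```

```text
0 turn [ 0.1 -0.1  0.1] ; 180 turn [-2.000e-01  1.799e+02  1.000e-01] ; 
shift mm [-1.1  4.1  2.1] t 12.85 q1,q6 [-0.67 -0.41] jaw yaw -14.4
```

>>> step_arm([
  [[0,0,0],[-1,1,2],1],
  [[0,0,0],[-1,2,2],1],
  [[0,0,0],[-1,3,2],1],
  [[0,0,0],[-1,4,2],1],
  [[0,0,0],[-1,4.5,2],1],
  [[0,0,0],[-1,4.5,2],1],
  [[0,0,0],[-1,4.5,2],1],
])

```text
time: 13.43
eef_pos: [0.4725, -0.2417, 0.0189]
tcp_rot: [0.702, -0.089, 0.089, -0.701]
contact_force: [-3.3, 1.7, 6.4]
opening: 0.384
```

Contact (+6 N). Releasing.

>>> step_arm([
  [[0,0,0],[0,0,0],0.5],
  [[0,0,0],[0,0,0],0.4],
  [[0,0,0],[0,0,0],0.2],
  [[0,0,0],[0,0,0],0],
  [[0,0,0],[0,0,0],0],
  [[0,0,0],[0,0,0],0],
  [[0,0,0],[0,-25,0],0],
  [[0,0,0],[0,-60,0],0],
  [[0,0,0],[0,-100,0],0],
  [[0,0,0],[0,-138,0],0],
])

```text
time: 14.27
eef_pos: [0.4714, -0.241, 0.1564]
tcp_rot: [-0.701, 0.089, -0.088, 0.702]
contact_force: [1.0, -1.0, -0.3]
opening: 0.997
```

```bash
python3 -c "
from h import *
plan(.5665,.178,.16,12.4)"
```

```text
0 turn [ -0.1 -26.8  -0.1] ; 180 turn [ 1.000e-01  1.532e+02 -1.000e-01] ; 
shift mm [-12.4  -3.3 429.5] t 14.27 q1,q6 [-0.66 -0.41] jaw yaw -14.4
```

>>> step_arm([
  [[0,-3,0],[-1,0,40],0],
  [[0,-6,0],[-2,0,80],0],
  [[0,-9,0],[-4,0,120],0],
  [[0,-12,0],[-5,0,160],0],
  [[0,-15,0],[-6,0,200],0],
  [[0,-18,0],[-7,0,240],0],
  [[0,-21,0],[-8,0,280],0],
  [[0,-24,0],[-10,0,320],0],
  [[0,-26,0],[-11,0,360],0],
  [[0,-27,0],[-12,0,400],0],
])

```text
time: 15.1
eef_pos: [0.56, 0.1511, 0.1553]
tcp_rot: [0.703, 0.078, -0.078, -0.703]
contact_force: [1.7, -0.4, 0.2]
opening: 1.001
```

>>> step_arm([
  [[0,0,0],[0,0,25],0],
  [[0,0,0],[0,0,27],0],
  [[0,0,0],[0,0,27],0],
  [[0,0,0],[0,0,27],0],
])

```text
time: 15.43
eef_pos: [0.554, 0.1749, 0.155]
tcp_rot: [0.703, 0.077, -0.078, -0.703]
contact_force: [-0.2, -0.5, -0.2]
opening: 1.001
```

```bash
python3 -c "
from h import *
p,d=viewer.read_camera('top'); crop(p,340,190,560,300,3.5,'top_pl2.png')
plan(.5665,.178,.03,12.4)"
```

```text
0 turn [ 0.   0.1 -0. ] ; 180 turn [  -0.  -179.9   -0. ] ; 
shift mm [ 12.9 125.1   1. ] t 15.48 q1,q6 [ 0.13 -0.09] jaw yaw 12.5
```

View pics/top_pl2.png

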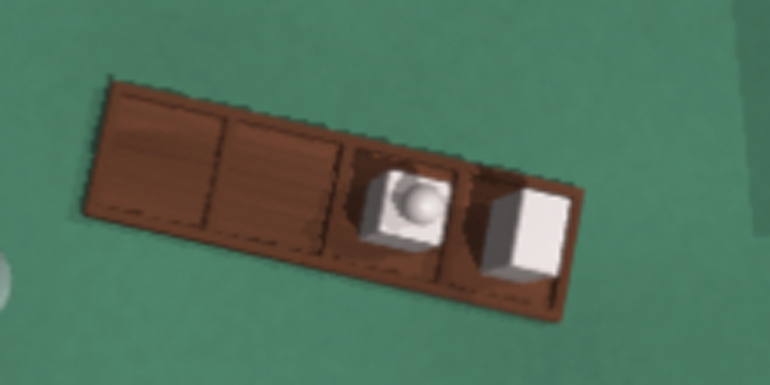

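The knobbed seal stands in the second compartment from the right, around (410,205) in the crop. The square seal is next.

>>> step_arm([
  [[0,0,0],[13,5,1],0],
  [[0,0,0],[13,20,1],0],
  [[0,0,0],[13,55,1],0],
  [[0,0,0],[13,90,1],0],
  [[0,0,0],[13,115,1],0],
  [[0,0,0],[13,125,1],0],
  [[0,0,0],[13,125,1],0],
  [[0,0,0],[13,125,1],0.3],
  [[0,0,0],[13,125,1],0.5],
  [[0,0,0],[13,125,1],0.6],
])

```text
time: 16.32
eef_pos: [0.5687, 0.1791, 0.0329]
tcp_rot: [-0.703, -0.079, 0.076, 0.703]
contact_force: [0.5, 0.8, 0.6]
opening: 0.608
```

>>> step_arm([
  [[0,0,0],[0,0,0],0.7],
  [[0,0,0],[0,0,0],1],
  [[0,0,0],[0,0,0],1],
  [[0,0,0],[0,0,0],1],
  [[0,0,0],[0,0,0],1],
  [[0,0,0],[0,0,0],1],
  [[0,0,0],[0,0,0],1],
  [[0,0,0],[0,0,0],1],
])

```text
time: 16.98
eef_pos: [0.5678, 0.1793, 0.0322]
tcp_rot: [0.703, 0.078, -0.077, -0.703]
contact_force: [-0.6, -0.2, 5.9]
opening: 0.344
```

```bash
python3 -c "
from h import *
plan(.4892,-.1779,.165,-14.3)"
```

```text
0 turn [-0.  26.9  0.1] ; 180 turn [   0.2 -153.1    0. ] ; 
shift mm [-154.2 -133.1 -331.6] t 16.98 q1,q6 [ 0.14 -0.08] jaw yaw 12.6
```

>>> step_arm([
  [[0,0,0],[0,-20,0],1],
  [[0,0,0],[0,-50,0],1],
  [[0,0,0],[0,-80,0],1],
  [[0,0,0],[0,-110,0],1],
  [[0,0,0],[0,-130,0],1],
  [[0,4,0],[-9,-132,-20],1],
  [[0,7,0],[-25,-132,-54],1],
  [[0,11,0],[-42,-132,-90],1],
  [[0,14,0],[-59,-132,-126],1],
  [[0,17,0],[-75,-132,-162],1],
])

```text
time: 17.82
eef_pos: [0.5273, 0.0037, 0.1617]
tcp_rot: [-0.707, 0.028, -0.028, 0.707]
contact_force: [0.2, -1.3, -1.4]
opening: 0.346
```

```bash
python3 -c "
from h import *
plan(.4892,-.1779,.165,-14.3)"
```

```text
0 turn [ 0.   9.8 -0.1] ; 180 turn [-1.000e-01 -1.702e+02 -0.000e+00] ; 
shift mm [ -23.7   -3.3 -184. ] t 17.82 q1,q6 [-0.19 -0.11] jaw yaw -4.5
```

>>> step_arm([
  [[0,2,0],[-5,0,-37],1],
  [[0,4,0],[-9,0,-74],1],
  [[0,6,0],[-14,0,-111],1],
  [[0,8,0],[-18,0,-148],1],
  [[0,9.5,0],[-22,0,-172],1],
  [[0,9.5,0],[-22,0,-177],1],
  [[0,9.5,0],[-22,0,-177],1],
  [[0,9.5,0],[-22,0,-177],1],
  [[0,9.5,0],[-22,0,-177],1],
])

```text
time: 18.57
eef_pos: [0.493, -0.1687, 0.1619]
tcp_rot: [-0.702, 0.086, -0.085, 0.702]
contact_force: [-0.2, -0.3, -1.1]
opening: 0.343
```

```bash
python3 -c "
from h import *
plan(.4892,-.1779,.0222,-14.3)"
```

```text
0 turn [-0.   0.4 -0. ] ; 180 turn [-1.000e-01 -1.796e+02  1.000e-01] ; 
shift mm [ -1.4 139.7  -9.9] t 18.57 q1,q6 [-0.52 -0.28] jaw yaw -13.9
```

>>> step_arm([
  [[0,0.4,0],[-2,10,-10],1],
  [[0,0.4,0],[-2,45,-10],1],
  [[0,0.4,0],[-2,80,-10],1],
  [[0,0.4,0],[-2,110,-10],1],
  [[0,0.4,0],[-2,128,-10],1],
  [[0,0.4,0],[-2,135,-10],1],
  [[0,0.4,0],[-2,136,-10],1],
  [[0,0.4,0],[-2,136,-10],1],
  [[0,0.4,0],[-2,136,-10],1],
])

```text
time: 19.32
eef_pos: [0.49, -0.1799, 0.0279]
tcp_rot: [0.702, -0.087, 0.089, -0.701]
contact_force: [0.1, -0.4, -1.0]
opening: 0.346
```

```bash
python3 -c "
from h import *
plan(.4892,-.1779,.0222,-14.3)"
```

```text
0 turn [ 0.1 -0.   0.2] ; 180 turn [-3.0e-01  1.8e+02  1.0e-01] ; 
shift mm [-1.3  5.7  1.7] t 19.32 q1,q6 [-0.55 -0.3 ] jaw yaw -14.3
```

>>> step_arm([
  [[0,0,0],[-1,1.5,1],1],
  [[0,0,0],[-1,3,1],1],
  [[0,0,0],[-1,4.5,1],1],
  [[0,0,0],[-1,5.5,1],1],
  [[0,0,0],[-1,5.5,1],1],
  [[0,0,0],[-1,5.5,1],1],
])

```text
time: 19.82
eef_pos: [0.4885, -0.1783, 0.0222]
tcp_rot: [0.702, -0.088, 0.088, -0.701]
contact_force: [-2.8, 1.8, 5.5]
opening: 0.344
```

Contact. Releasing.

>>> step_arm([
  [[0,0,0],[0,0,0],0.55],
  [[0,0,0],[0,0,0],0.4],
  [[0,0,0],[0,0,0],0.2],
  [[0,0,0],[0,0,0],0],
  [[0,0,0],[0,0,0],0],
  [[0,0,0],[0,0,0],0],
  [[0,0,0],[0,-25,0],0],
  [[0,0,0],[0,-60,0],0],
  [[0,0,0],[0,-100,0],0],
  [[0,0,0],[0,-136,0],0],
])

```text
time: 20.65
eef_pos: [0.4877, -0.1779, 0.1583]
tcp_rot: [-0.702, 0.088, -0.088, 0.702]
contact_force: [1.1, -0.1, -0.3]
opening: 0.995
```

```bash
python3 -c "
from h import *
plan(.5667,.106,.16,2)"
```

```text
0 turn [ -0.  -16.3  -0. ] ; 180 turn [  0.  163.7  -0. ] ; 
shift mm [  6.2  -1.6 294.6] t 20.65 q1,q6 [-0.55 -0.29] jaw yaw -14.3
```

>>> step_arm([
  [[0,-2,0],[1,0,40],0],
  [[0,-4,0],[2,0,80],0],
  [[0,-6,0],[3,0,120],0],
  [[0,-9,0],[4,0,160],0],
  [[0,-12,0],[5,0,200],0],
  [[0,-14,0],[6,0,240],0],
  [[0,-16,0],[6,0,275],0],
  [[0,-16,0],[6,0,294],0],
  [[0,-16,0],[6,0,294],0],
  [[0,-16,0],[6,0,294],0],
])

```text
time: 21.48
eef_pos: [0.5664, 0.1061, 0.1565]
tcp_rot: [0.707, 0.011, -0.011, -0.707]
contact_force: [-0.2, -0.6, 0.5]
opening: 1.001
```

>>> step_arm([
  [[0,0,0],[0,0,0],0],
  [[0,0,0],[0,0,0],0],
])

```text
time: 21.65
eef_pos: [0.5664, 0.1041, 0.1567]
tcp_rot: [0.707, 0.01, -0.01, -0.707]
contact_force: [-0.2, -0.7, 0.2]
opening: 1.002
```

```bash
python3 -c "
from h import *
p,d=viewer.read_camera('top'); crop(p,340,190,560,300,3.5,'top_pl3.png')
plan(.5667,.106,.03,2)"
```

```text
0 turn [ 0.  -0.4 -0. ] ; 180 turn [  0.  179.6   0. ] ; 
shift mm [  0.3 126.7   2. ] t 21.7 q1,q6 [ 0.01 -0.02] jaw yaw 1.6
```

View pics/top_pl3.png

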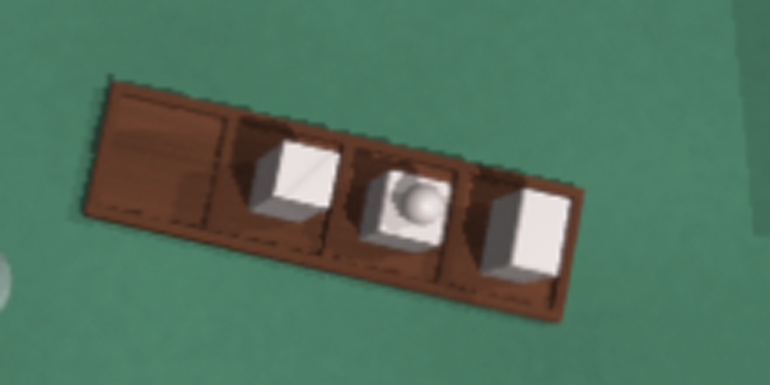

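The square seal is in the third compartment from the right, upright. The round one is last.

>>> step_arm([
  [[0,0,0],[0,5,2],0.2],
  [[0,0,0],[0,20,2],0.2],
  [[0,0,0],[0,55,2],0.2],
  [[0,0,0],[0,90,2],0.2],
  [[0,0,0],[0,115,2],0.2],
  [[0,0,0],[0,126,2],0.2],
  [[0,0,0],[0,126,2],0.3],
  [[0,0,0],[0,126,2],0.4],
  [[0,0,0],[0,126,2],0.5],
  [[0,0,0],[0,126,2],0.6],
])

```text
time: 22.53
eef_pos: [0.5684, 0.1072, 0.0333]
tcp_rot: [0.707, 0.012, -0.009, -0.707]
contact_force: [-0.7, -0.1, 1.9]
opening: 0.405
```

>>> step_arm([
  [[0,0,0],[0,0,0],0.7],
  [[0,0,0],[0,0,0],1],
  [[0,0,0],[0,0,0],1],
  [[0,0,0],[0,0,0],1],
  [[0,0,0],[0,0,0],1],
  [[0,0,0],[0,0,0],1],
  [[0,0,0],[0,0,0],1],
  [[0,0,0],[0,0,0],1],
])

```text
time: 23.2
eef_pos: [0.5684, 0.1073, 0.0334]
tcp_rot: [0.707, 0.012, -0.009, -0.707]
contact_force: [-0.7, -0.8, 6.5]
opening: 0.363
```

```bash
python3 -c "
from h import *
plan(.5055,-.114,.165,-14.3)"
```

```text
0 turn [-0.  16.   0.2] ; 180 turn [   0.3 -164.     0. ] ; 
shift mm [ -68.8 -131.8 -219.4] t 23.2 q1,q6 [ 0.01 -0.02] jaw yaw 1.7
```

>>> step_arm([
  [[0,0,0],[0,-20,0],1],
  [[0,0,0],[0,-50,0],1],
  [[0,0,0],[0,-80,0],1],
  [[0,0,0],[0,-110,0],1],
  [[0,0,0],[0,-130,0],1],
  [[0,3,0],[-6,-130,-20],1],
  [[0,5,0],[-17,-130,-55],1],
  [[0,8,0],[-29,-130,-92],1],
  [[0,11,0],[-41,-130,-130],1],
  [[0,13,0],[-53,-130,-168],1],
])

```text
time: 24.03
eef_pos: [0.5177, -0.0633, 0.1612]
tcp_rot: [0.704, -0.07, 0.071, -0.704]
contact_force: [0.3, 0.6, -0.9]
opening: 0.36
```

>>> step_arm([
  [[0,1,0],[-5,0,-20],1],
  [[0,2,0],[-10,0,-34],1],
  [[0,2.5,0],[-13,0,-44],1],
  [[0,2.5,0],[-13,0,-44],1],
  [[0,2.5,0],[-13,0,-44],1],
  [[0,2.5,0],[-13,0,-44],1],
])

```text
time: 24.53
eef_pos: [0.4973, -0.102, 0.1609]
tcp_rot: [-0.702, 0.085, -0.085, 0.702]
contact_force: [-0.0, 0.8, -1.3]
opening: 0.36
```

```bash
python3 -c "
from h import *
plan(.5055,-.114,.0234,-14.3)"
```

```text
0 turn [-0.   0.5  0. ] ; 180 turn [   0.  -179.5    0. ] ; 
shift mm [ 10.7 137.5  -9.7] t 24.53 q1,q6 [-0.4  -0.16] jaw yaw -13.8
```

>>> step_arm([
  [[0,0.5,0],[10,10,-9],1],
  [[0,0.5,0],[10,45,-9],1],
  [[0,0.5,0],[10,80,-9],1],
  [[0,0.5,0],[10,110,-9],1],
  [[0,0.5,0],[10,128,-9],1],
  [[0,0.5,0],[10,134,-9],1],
  [[0,0.5,0],[10,134,-9],1],
  [[0,0.5,0],[10,134,-9],1],
  [[0,0.5,0],[10,134,-9],1],
])

```text
time: 25.28
eef_pos: [0.5061, -0.1139, 0.0281]
tcp_rot: [0.702, -0.087, 0.089, -0.701]
contact_force: [0.3, 0.1, -0.5]
opening: 0.36
```

```bash
python3 -c "
from h import *
plan(.5055,-.114,.0234,-14.3)"
```

```text
0 turn [0.  0.  0.2] ; 180 turn [   0.3 -180.    -0. ] ; 
shift mm [-0.5  4.7 -0.2] t 25.28 q1,q6 [-0.42 -0.17] jaw yaw -14.3
```

>>> step_arm([
  [[0,0,0],[0,1.5,0],1],
  [[0,0,0],[0,3,0],1],
  [[0,0,0],[0,4,0],1],
  [[0,0,0],[0,4.5,0],1],
  [[0,0,0],[0,4.5,0],1],
  [[0,0,0],[0,4.5,0],1],
])

```text
time: 25.78
eef_pos: [0.5051, -0.114, 0.0234]
tcp_rot: [0.702, -0.088, 0.089, -0.702]
contact_force: [-1.5, 1.7, 5.5]
opening: 0.356
```

>>> step_arm([
  [[0,0,0],[0,0,0],0.55],
  [[0,0,0],[0,0,0],0.4],
  [[0,0,0],[0,0,0],0.2],
  [[0,0,0],[0,0,0],0.1],
  [[0,0,0],[0,0,0],0.1],
  [[0,0,0],[0,0,0],0.1],
  [[0,0,0],[0,-25,0],0.1],
  [[0,0,0],[0,-60,0],0.1],
  [[0,0,0],[0,-100,0],0.1],
  [[0,0,0],[0,-140,0],0.1],
])

```text
time: 26.62
eef_pos: [0.5038, -0.1136, 0.1631]
tcp_rot: [-0.701, 0.089, -0.088, 0.702]
contact_force: [0.9, 0.4, 0.6]
opening: 0.904
```

>>> step_arm([
  [[0,0,0],[0,-20,30],0.1],
  [[0,0,0],[0,-30,70],0.1],
  [[0,0,0],[0,-30,110],0.1],
  [[0,0,0],[0,-30,150],0.1],
  [[0,0,0],[0,-30,190],0.1],
  [[0,0,0],[0,-30,230],0.1],
  [[0,0,0],[0,-30,240],0.1],
  [[0,0,0],[0,-30,240],0.1],
  [[0,0,0],[0,-30,240],0.1],
  [[0,0,0],[0,-30,240],0.1],
])

```text
time: 27.45
eef_pos: [0.5637, 0.1174, 0.192]
tcp_rot: [0.702, -0.089, 0.088, -0.701]
contact_force: [-0.4, 0.4, -0.2]
opening: 0.897
```

```bash
python3 -c "
from h import *
s=ctrl.get_state();print(s['time'],s['eef_pos'],abs(s['dq']).max())
p,d=viewer.read_camera('top'); cv2.imwrite('pics/topF.png',p[:,:,::-1])
C=cloud('top',d);Z=C[...,2]
q2,_=viewer.read_camera('side'); crop(q2,340,200,520,390,3,'sideF.png')
Rt=np.array([[np.cos(PS),np.sin(PS)],[-np.sin(PS),np.cos(PS)]])
for nm,y,h in(('round',.099,.055),('square',.033,.066),('knob',-.033,.042),('obl',-.099,.052)):
    L=(C[...,:2]-TR)@Rt.T
    m=(abs(L[...,1]-y)<.033)&(abs(L[...,0])<.038)&(abs(Z-h-.008)<.006)
    q=L[m];r=cv2.minAreaRect((q*1000).astype(np.float32));print(nm,m.sum(),np.round(r[0],1),np.round(r[1],1),'target y',y*1000,'top z',np.median(Z[m]).round(4),'exp',h+.008)"
```

```text
27.45 [0.56374178 0.11737375 0.19199915] 0.017532221529563272
round 228 [-0.8 98.5] [29.6 29.8] target y 99.0 top z 0.0627 exp 0.063
square 291 [-0.6 32.5] [30.4 31.1] target y 33.0 top z 0.0736 exp 0.07400000000000001
knob 229 [ -0.6 -32.7] [33.8 34.4] target y -33.0 top z 0.0498 exp 0.05
obl 319 [  0.4 -99. ] [27.  43.1] target y -99.0 top z 0.0596 exp 0.06
```

View pics/topF.png

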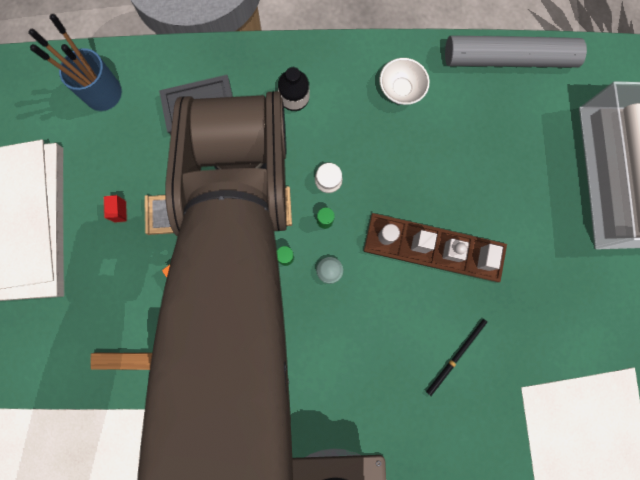

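View pics/sideF.png

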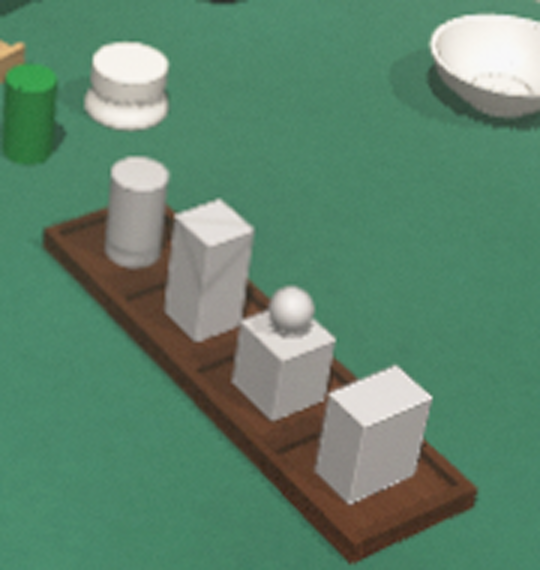

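The two views show all four seals upright in the tray, at (390,232), (425,242), (457,250) and (490,257) in the top view. The order is reversed, the arm is clear and at rest, and the look-alikes haven't moved.

```bash
python3 -c "
from plant import ctrl
print(ctrl.sign_off())"
```

```text
the job is handed in; nothing more can be done
None
```

All four seals are in the dark tray in reverse order, and the job is handed in at about 27.6 s of the 99 s allowed. From the robot's right the tray now holds the oblong, knobbed, square and round seals.

My last checks, from the top camera's depth image, put every seal within 1 mm of its compartment's centre and its top within 0.5 mm of the expected height. The side view showed all four upright, and the arm stood clear of everything. I didn't touch the green, orange or red look-alikes. No check failed or disagreed. The sign-off reports no verdict, so these measurements are all I have to go on.

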